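# Put the hub-nut sockets back in their tray, drive end up

## Robot

A 6-joint arm with a two-finger parallel gripper is mounted at the origin on the work surface. World frame = base frame: x ahead of the robot, y to its left, z up, the work surface at z = 0. Lengths are in m, angles in degrees, forces in N, time in s.
With the tool pointing down it reaches from about 0.4 to 0.825 m from the base axis. Payload 7 kg.
Tool frame: the origin (TCP) lies at the very end of the fingers, on their centre line; the grasp point (between the pads) lies 19 mm behind it; z points along the fingers, y is the line along which they close (so a half turn about z gives the same grasp; the last joint's range is limited). The gripper opens to 88 mm and grips with 3 to 60 N. Pads are 19 mm wide; open, the fingers measure 130 mm over their backs; the gripper's body (78 mm by 193 mm) begins 47 mm behind the grasp point.
Start: joints at [16.507, 20.546, 0.682, 0, -70.136, -16.507], TCP at [0.675, -0, 0.227] pointing down, gripper open.
Joint ranges: [-176.03, 176.03], [-82.01, 121.73], [-58.28, 71.71], [-173.87, 95.51], [-174.79, -0.11], [-173.66, 173.66]. Speed limits (degrees/s): [136.94, 136.94, 172.46, 180, 180, 180].

## Interface

Orientations are given as [roll, pitch, yaw] about the fixed x, y, z axes, in that order (R = Rz(yaw) Ry(pitch) Rx(roll)).
In Python, from plant import ctrl gives the robot as it stands.
- The arm moves only by the tool carry_out, never from a script. Its argument "deltas" is a list that holds one entry, the list of rows, each a list of 5 numbers: the shift along the tool's x, y, z scaled (see below), then the turn about the tool's z scaled (see below), then the opening, from -1 (shut) to 1 (fully open). A call has 1 to 5 rows; each row is the pose to reach, as a shift and turn from the pose commanded when the call began, along the tool's axes at that moment, turning the shorter way round; what a row does not reach only later rows make up. The controller multiplies each number of a shift by 20 cm and each number of a turn by 2 pi rad. A row lasts 1/10 s, in which the tool goes at most 50 mm and 8.59 degrees, less where a joint would pass 70% of its speed; a pose out of reach is approached as far as the arm can. A call with a number of a shift or a turn outside -1 to 1 is refused whole. A call with a gripper value outside its range is refused whole. The fingers move at their own pace and stop on an object; the grip force is fixed at half the most. Time passes only in rows, so rows that repeat a pose let the fingers close. It gives the time, the measured TCP pose, the force, the opening and the grip force at its end, in the units of the state.
- ctrl.get_obs(): the state, without advancing time (a new reading comes with each control period).
- ctrl.snapshot(name): name is "scene" or "side" or "wrist"; returns a dict with "color" (400x640x3 uint8, red, green, blue), "camera_matrix" (3x3 intrinsics, pixels), "R" (3x3) and "t" (3): a world point X has camera coordinates R X + t. Camera axes: x right, y down, z forward; pixel columns grow to the right and rows downward; lengths in m; the calibration is good to about 2 mm. A picture is of the moment at which its call begins. There is no depth.
- ctrl.close_job(): hands the job in; it is judged then, once.
Trained networks look in a picture, given as the dict that the camera call returned (one of the last four; its "shot" number tells which), for a name from the list of things; names that differ only in an ending like _2 or _b are one class to them, and where a whole thing is asked for, a point or a joint stands for the part that bears it (a point fixed in the world has none). Each returns a list of dicts, best first, with "p" (0 to 1); they miss things now and then, are a little off and sometimes report something else, mostly with a low value. They report only what shows in the picture. A call takes as long as a camera call. They do not tell look-alikes from the thing itself.
- ctrl.search_frame(picture, name): "centre" ([column, row] in pixels, amid what is visible of it).
- ctrl.silhouettes(picture, name): "mask" (400x640 bool, what is visible of it) and "centre" ([column, row] in pixels, amid what is visible of it).
- ctrl.spot_point(picture, name): "centre" ([column, row] in pixels: a listed point, or the origin of a listed thing).
The state is a dict: "clock": time; "joint_pos": joint angles; "qvel": joint speeds; "tau": joint torques, N m; "tool_pos": TCP position; "orientation": TCP orientation; "force": force on the tool from outside, world axes, zero at the start; "moment": the same for the moment, N m; "opening": finger opening in m; "gripper_force": force on a finger pad.
Only numpy, scipy, OpenCV 4.12 (cv2) and the standard library are available. Lean on these libraries where they do the work, as an engineer would, in place of code of your own. Each camera call takes 0.05 s, during which the arm holds its last target. There are 200 camera calls.

## Task

Put the three loose hub-nut sockets back in the tray, one to a well, each in the well with the collar of its own colour: nose down on the well's floor, drive end up, ready for the ratchet. The yellow one stands the wrong way up, so turn it over first, putting it down on the bench on its side or its nose and taking it again. Set every socket down with care, never dropping it or knocking it over, and leave the stored sockets in their wells and the tape rolls and ratchet where they are.

Things in the scene. Friction and masses are not known exactly. Their poses are not given: they have to be found in the camera images.
- socket_blue: Deep socket: 95 mm long, 0.45 kg. From the nose face: round nose with a hole, 38 mm wide, to 16 mm; blue round sleeve, 44 mm wide, to 63; steel hexagon (44 across flats, 51 over corners) to 95, the drive end, black square in its face. Origin: nose face centre; z to the drive end, y square to a flat. Stands on its nose on the bench, z up.
- socket_red: Deep socket: 95 mm long, 0.45 kg. From the nose face: round nose with a hole, 38 mm wide, to 16 mm; red round sleeve, 44 mm wide, to 63; steel hexagon (44 across flats, 51 over corners) to 95, the drive end, black square in its face. Origin: nose face centre; z to the drive end, y square to a flat. Stands on its nose on the bench, z up.
- socket_yellow: Deep socket: 95 mm long, 0.45 kg. From the nose face: round nose with a hole, 38 mm wide, to 16 mm; yellow round sleeve, 44 mm wide, to 63; steel hexagon (44 across flats, 51 over corners) to 95, the drive end, black square in its face. Origin: nose face centre; z to the drive end, y square to a flat. Stands upside down on its drive end (z down). Laid down, it rests on a flat, axis 22 mm up.
- socket_yellow_mid (a point): The point on the yellow socket's axis halfway along it, 47.5 mm from either end; axes as the socket's.
- tray: Black plastic tray screwed to the bench: a block 160 (x) x 238 (y) x 50 (z) mm with six round wells, two along x and three along y, 78 mm centre to centre both ways, each 53 mm in diameter and 40 mm deep with a flat floor. Three have coloured collars, three hold stored sockets. Origin: centre of the underside; z up.
- well_blue: The well of the blue socket, known by the flat blue collar (57 mm inside, 71 mm outside) round its mouth on the tray's top. Origin: centre of the well's floor, 10 mm above the bench and 40 mm below the mouth; z up. Which of the tray's wells it is changes from start to start.
- well_red: The well of the red socket, known by the flat red collar (57 mm inside, 71 mm outside) round its mouth on the tray's top. Origin: centre of the well's floor, 10 mm above the bench and 40 mm below the mouth; z up. Which of the tray's wells it is changes from start to start.
- well_yellow: The well of the yellow socket, known by the flat yellow collar (57 mm inside, 71 mm outside) round its mouth on the tray's top. Origin: centre of the well's floor, 10 mm above the bench and 40 mm below the mouth; z up. Which of the tray's wells it is changes from start to start.
- stored_a: Slim dark socket, 36 mm in diameter, 85 mm long, 0.35 kg, already stored upright in one of the plain wells; to be left there. Origin: centre of its underside on the well's floor; z up.
- stored_b: Slim dark socket, 36 mm in diameter, 85 mm long, 0.35 kg, already stored upright in one of the plain wells; to be left there. Origin: centre of its underside on the well's floor; z up.
- stored_c: Slim dark socket, 36 mm in diameter, 85 mm long, 0.35 kg, already stored upright in one of the plain wells; to be left there. Origin: centre of its underside on the well's floor; z up.
- hazard_tape: Bystander: roll of yellow and black tape lying flat, 110 mm in diameter, 50 mm high. Origin: centre of its underside.
- white_tape: Bystander: roll of white tape lying flat, 96 mm in diameter, 24 mm high. Origin: centre of its underside.
- ratchet: Bystander: ratchet handle with black grip lying on the bench, 230 mm long, 32 mm high with its square. Origin: near its middle, on the bench; x runs from the grip to the head.
There are look-alikes about, which are no part of the job. What is shaped like the socket_yellow but green is not meant.

How it is judged:
By the outcome, as a careful person would: the job done as asked, in the order asked, and still so for the second after the job is handed in, with the robot touching nothing.
It also fails if it takes over 72 s, if anything falls off the work surface, if the arm or the gripper's body presses on something with over 40 N, if the wrist force passes 120 N, or if a joint passes its speed limit or range.

## Working session

There is one attempt and no reset: what is moved stays moved. The work goes in short steps, Python scripts to look and compute and a tool call to move; the robot and the scene stay as the last step left them, time stands still between calls to the robot, and variables do not carry over. Pictures are saved under pics/ and viewed, at most 10 in all, crops included, and the job is handed in when it is done.

Besides the shell and the picture viewer there is one more tool, called as name(argument=value, ...) on one line, values as JSON. carry_out: Moves the arm, as the interface text tells. Its arguments: {"type":"object","properties":{"deltas":{"type":"array"}},"required":["deltas"]}

```bash
mkdir -p pics; ls
cat > h.py <<'E'
import numpy as np, cv2
from plant import ctrl
def save(s,n): cv2.imwrite(f'pics/{n}.png',s['color'][:,:,::-1])
def ray(s,px,z):
    K,R,t=map(np.array,(s['camera_matrix'],s['R'],s['t']))
    d=R.T@np.linalg.solve(K,[px[0],px[1],1]); c=-R.T@t
    return c+d*(z-c[2])/d[2]
def proj(s,X):
    K,R,t=map(np.array,(s['camera_matrix'],s['R'],s['t'])); p=K@(R@np.array(X)+t); return p[:2]/p[2]
E
python3 - <<'E'
from h import *
o=ctrl.get_obs(); print(o)
for n in('scene','side'):
    s=ctrl.snapshot(n); save(s,n+'0'); print(n,(-np.array(s['R']).T@s['t']).round(3))
    for k in ['socket_blue','socket_red','socket_yellow','well_blue','well_red','well_yellow','tray','stored_a','ratchet','hazard_tape','white_tape']:
        z=.01 if 'well' in k or 'stored' in k else (.095 if 'yellow' in k else 0)
        print(k,[(np.round(d['centre']).tolist(),round(d['p'],2),ray(s,d['centre'],z)[:2].round(3).tolist()) for d in ctrl.spot_point(s,k)][:5])
E
```

```text
pics
{'clock': 0.0, 'joint_pos': array([ 1.65062454e+01,  2.05906898e+01,  6.33130801e-01, -2.09564520e-02,
       -7.01362748e+01, -1.65088944e+01]), 'qvel': array([ 0.02503984, -0.03115063, -0.00595249,  0.04136171,  0.0164573 ,
       -0.05590348]), 'tau': array([-8.00930356e-04, -5.82726967e+01,  2.93058443e+01,  6.99745238e+00,
        6.93249181e-03, -2.06530804e-04]), 'tool_pos': array([ 6.74498457e-01, -3.28929609e-05,  2.25623594e-01]), 'orientation': array([ 1.79904436e+02, -7.77864244e-03, -9.00097793e+01]), 'force': array([-0.11196809,  0.1601222 , -0.17024305]), 'moment': array([ 0.01323777,  0.01753441, -0.00793513]), 'gripper_force': 0.0, 'opening': 0.08791896268576584}
scene [ 1.577 -0.135  0.731]
socket_blue [([350.0, 243.0], 0.96, [0.629, 0.112])]
socket_red [([405.0, 215.0], 0.81, [0.527, 0.284])]
socket_yellow [([341.0, 174.0], 0.94, [0.455, 0.121]), ([345.0, 156.0], 0.8, [0.356, 0.151])]
well_blue [([242.0, 221.0], 0.74, [0.522, -0.145]), ([218.0, 238.0], 0.53, [0.585, -0.204])]
well_red [([244.0, 221.0], 0.67, [0.519, -0.141])]
well_yellow [([213.0, 221.0], 0.61
[... 730 characters left out ...]
53, 0.144])]
well_blue [([374.0, 285.0], 0.69, [0.589, -0.207])]
well_red [([325.0, 272.0], 0.51, [0.513, -0.145])]
well_yellow [([344.0, 302.0], 0.84, [0.52, -0.225]), ([424.0, 248.0], 0.7, [0.729, -0.15])]
tray [([339.0, 267.0], 0.87, [0.547, -0.133])]
stored_a [([302.0, 247.0], 0.95, [0.492, -0.063]), ([358.0, 260.0], 0.72, [0.586, -0.137]), ([337.0, 235.0], 0.67, [0.574, -0.052]), ([386.0, 181.0], 0.52, [0.765, 0.097]), ([333.0, 190.0], 0.29, [0.623, 0.106])]
ratchet [([423.0, 249.0], 0.6, [0.732, -0.144])]
hazard_tape [([329.0, 151.0], 0.77, [0.688, 0.31]), ([337.0, 234.0], 0.72, [0.58, -0.037])]
white_tape [([387.0, 182.0], 0.71, [0.774, 0.107]), ([328.0, 152.0], 0.34, [0.681, 0.302])]
```

View pics/scene0.png

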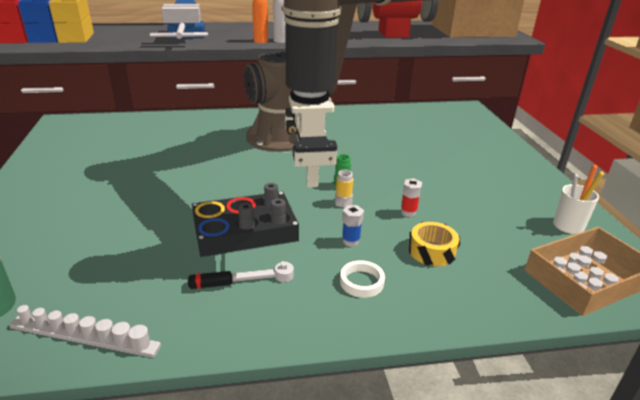

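View pics/side0.png

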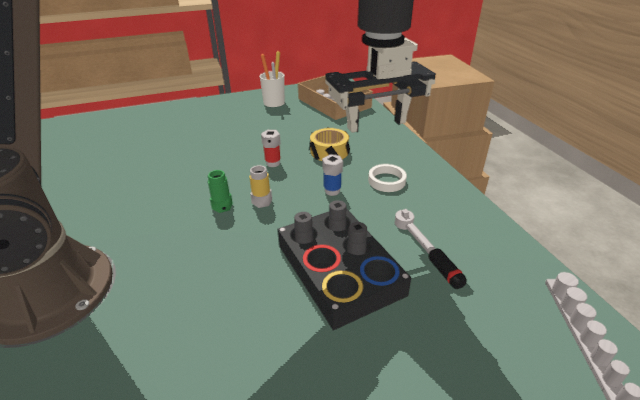

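The scene shows the yellow socket at pixel (345,190) with the green look-alike behind it at (343,165). Red is at (411,198) and blue at (352,226). The side view shows the tray collars: red (322,258), yellow (343,287) and blue (380,270). I'll go above yellow first and turn the gripper so it closes along y.

carry_out(deltas=[[[-0.12,0.2,0,-0.0238,1],[-0.25,0.4,0,-0.0477,1],[-0.37,0.6,0,-0.0715,1],[-0.5,0.8,0,-0.095,1],[-0.6,1.0,0,-0.119,1]]])

```text
clock: 1.7
tool_pos: [0.4735, 0.1208, 0.2266]
orientation: [-180.0, -0.0, -46.9]
force: [-0.2, 1.6, 1.3]
opening: 0.0874
gripper_force: 0.0
```

carry_out(deltas=[[[0,0,0,-0.0238,1],[0,0,0,-0.0477,1],[0,0,0,-0.0715,1],[0,0,0,-0.095,1],[0,0,0,-0.119,1]]])

```text
clock: 2.2
tool_pos: [0.4749, 0.1201, 0.2268]
orientation: [-180.0, -0.0, -4.0]
force: [-0.4, 0.2, 0.0]
opening: 0.0876
gripper_force: 0.0
```

Run:
```python
from h import *
o=ctrl.get_obs(); print(o['tool_pos'],o['orientation'],o['joint_pos'],o['clock'])
s=ctrl.snapshot('wrist'); save(s,'w1'); print((-np.array(s['R']).T@s['t']).round(3),np.array(s['R']).round(2).tolist())
for k in ['socket_yellow','socket_blue','socket_red','socket_yellow_mid']:
    z={'socket_yellow':.095,'socket_yellow_mid':.0475}.get(k,0)
    print(k,[(np.round(d['centre']).tolist(),round(d['p'],2),ray(s,d['centre'],z)[:2].round(3).tolist()) for d in ctrl.spot_point(s,k)][:5])
```

```text
[0.47494375 0.12009792 0.22680412] [-1.79978968e+02 -2.45724464e-02 -4.04495409e+00] [ 3.72398680e+01  2.84780637e+00 -2.20005845e+01  4.50534407e-04
 -6.51192675e+01  4.87149930e+01] 2.2
[0.547 0.114 0.384] [[-0.07, -1.0, 0.0], [-0.96, 0.07, 0.27], [-0.27, 0.02, -0.96]]
socket_yellow [([318.0, 218.0], 0.89, [0.447, 0.128]), ([309.0, 304.0], 0.68, [0.353, 0.144])]
socket_blue [([320.0, 38.0], 0.6, [0.623, 0.113])]
socket_red [([175.0, 143.0], 0.98, [0.521, 0.296]), ([478.0, 79.0], 0.39, [0.568, -0.063])]
socket_yellow_mid [([315.0, 201.0], 0.57, [0.45, 0.132])]
```

View pics/w1.png

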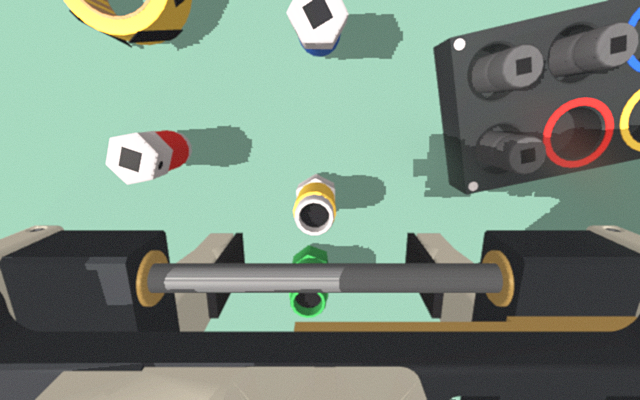

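The wrist view shows yellow at (315,210) with its nose up, and green beyond at (309,290). Blue's hexagon is at (318,15) and red's at (135,157). I'll zoom in to read the hexagon orientations.

Run:
```python
import cv2,numpy as np
a=cv2.imread('pics/w1.png')
f=lambda x,y,w,h:cv2.resize(a[y:y+h,x:x+w],(400,300),interpolation=cv2.INTER_CUBIC)
cv2.imwrite('pics/c1.png',np.hstack([f(275,170,80,60),f(95,120,100,75)]))
```

```text
(no output)
```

View pics/c1.png

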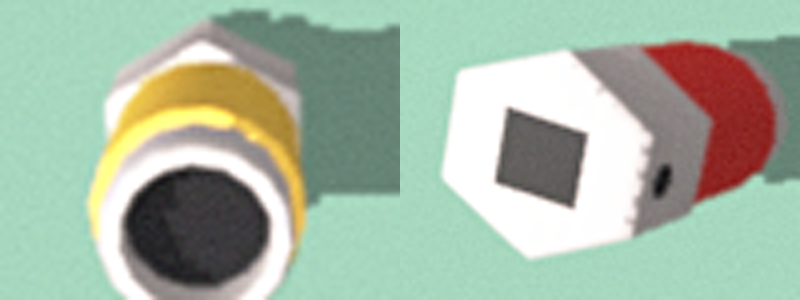

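carry_out(deltas=[[[-0.05,-0.015,0.0,0.0225,1],[-0.138,-0.036,0.1,0.045,1],[-0.138,-0.036,0.3,0.0675,1],[-0.138,-0.036,0.4,0.0833,1],[-0.138,-0.036,0.5,0.0833,1]]])

```text
clock: 2.95
tool_pos: [0.4477, 0.1291, 0.1256]
orientation: [180.0, 0.0, -34.8]
force: [0.3, -0.5, -0.1]
opening: 0.0875
gripper_force: 0.0
```

Run:
```python
from h import *
o=ctrl.get_obs(); print(o['tool_pos'],o['orientation'],o['clock'])
s=ctrl.snapshot('wrist'); save(s,'w2')
for k in ['socket_yellow','socket_yellow_mid']:
    z={'socket_yellow':.095,'socket_yellow_mid':.0475}.get(k,0)
    print(k,[(np.round(d['centre']).tolist(),round(d['p'],2),ray(s,d['centre'],z)[:2].round(3).tolist()) for d in ctrl.spot_point(s,k)][:5])
```

```text
[0.44765814 0.12909264 0.12559178] [ 1.79978440e+02  4.61466976e-03 -3.47867068e+01] 2.95
socket_yellow []
socket_yellow_mid [([370.0, 302.0], 0.68, [0.355, 0.145])]
```

View pics/w2.png

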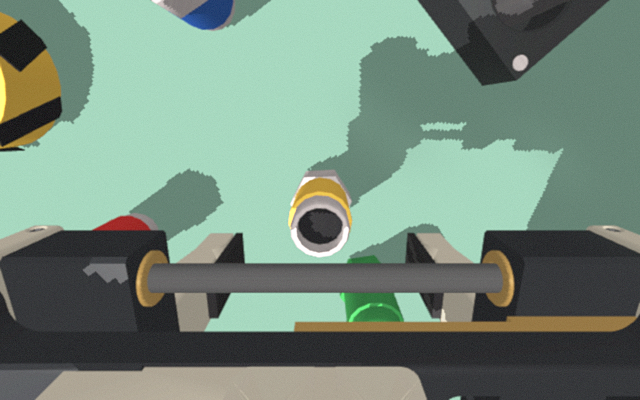

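Yellow stands between the fingers with its nose at (320,225) and a hex flat facing image-up, the direction I'll tip it. I'll lower and grip.

carry_out(deltas=[[[0,0,0.15,0,1],[0,0,0.3,0,1],[0,0,0.4,0,0.6],[0,0,0.4,0,0.2],[0,0,0.4,0,-1]]])

```text
clock: 3.6
tool_pos: [0.4489, 0.1298, 0.0477]
orientation: [-180.0, -0.0, -34.4]
force: [0.1, -0.2, 0.2]
opening: 0.0688
gripper_force: 0.0
```

carry_out(deltas=[[[0,0,0,0,-1],[0,0,0,0,-1],[0,0,0,0,-1]]])

```text
clock: 3.9
tool_pos: [0.4492, 0.1302, 0.0478]
orientation: [-179.8, -0.1, -34.4]
force: [1.4, 3.8, 4.0]
opening: 0.0453
gripper_force: 2.7
```

carry_out(deltas=[[[0,0,0,0,-1],[0,0,0,0,-1],[0,0,-0.06,0,-1],[-0.05,0.05,-0.08,0,-1],[-0.09,0.09,-0.08,0,-1]]])

```text
clock: 4.4
tool_pos: [0.4212, 0.1237, 0.0623]
orientation: [179.9, 0.0, -34.5]
force: [0.1, -0.2, -6.0]
opening: 0.0434
gripper_force: 30.0
```

carry_out(deltas=[[[0,0,0,0,-1],[0,0,0.03,0,-1],[0,0,0.06,0,-1],[0,0,0.075,0,-1],[0,0,0.082,0,-1]]])

```text
clock: 4.9
tool_pos: [0.4235, 0.1247, 0.0474]
orientation: [179.9, -0.0, -34.3]
force: [-16.5, 0.0, 46.1]
opening: 0.0433
gripper_force: 30.0
```

carry_out(deltas=[[[0.035,0,-0.014,0,-1],[0.07,0,-0.018,0,-1],[0.108,0,-0.019,0,-1]]])

```text
clock: 5.2
tool_pos: [0.4412, 0.1121, 0.0495]
orientation: [180.0, 0.0, -34.4]
force: [-0.1, 0.7, -4.9]
opening: 0.0432
gripper_force: 30.0
```

Run:
```python
from h import *
s=ctrl.snapshot('side'); cv2.imwrite('pics/s1.png',cv2.resize(s['color'][120:240,180:370,::-1],None,fx=3,fy=3))
```

```text
(no output)
```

View pics/s1.png

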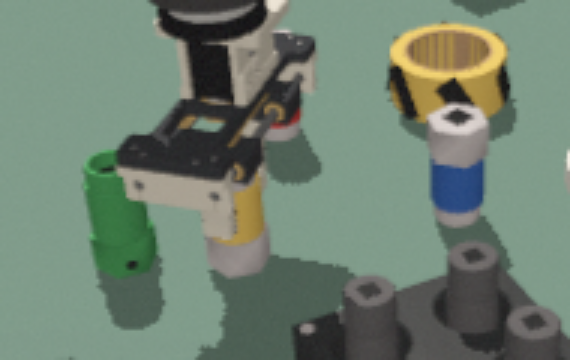

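Yellow is still upright in the fingers at (235,235): friction alone doesn't turn it. I'll carry it to the tray's free edge by the empty red and yellow wells. Pressing one side of its end face on that screwed-down rim should tilt it in the grip.

carry_out(deltas=[[[0,0,-0.25,0,-1],[0,0,-0.5,-0.0238,-1],[0.1,0.17,-0.65,-0.0477,-1],[0.22,0.38,-0.75,-0.0715,-1],[0.36,0.58,-0.75,-0.0956,-1]]])

```text
clock: 5.75
tool_pos: [0.4359, -0.0107, 0.2015]
orientation: [-179.9, -0.2, -2.0]
force: [1.7, -0.5, -5.6]
opening: 0.0435
gripper_force: 30.0
```

carry_out(deltas=[[[0,0.2,0,0,-1],[-0.02,0.4,0,0,-1],[-0.05,0.6,0,0,-1],[-0.05,0.76,0,0,-1],[-0.05,0.76,0,0,-1]]])

```text
clock: 6.25
tool_pos: [0.4177, -0.1643, 0.1983]
orientation: [180.0, 0.1, -2.7]
force: [-0.1, 0.8, -5.5]
opening: 0.0435
gripper_force: 30.0
```

Run:
```python
from h import *
o=ctrl.get_obs(); print(o['tool_pos'],o['orientation'],o['clock'],o['force'])
s=ctrl.snapshot('wrist'); save(s,'w3')
hsv=cv2.cvtColor(s['color'],cv2.COLOR_RGB2HSV)
for n,rs in {'red':[((0,150,80),(6,255,255)),((174,150,80),(180,255,255))],'yellow':[((20,150,80),(32,255,255))],'blue':[((105,120,60),(125,255,255))]}.items():
    m=sum(cv2.inRange(hsv,*r) for r in rs)
    for c in cv2.findContours(m,cv2.RETR_EXTERNAL,cv2.CHAIN_APPROX_NONE)[0]:
        if cv2.contourArea(c)>300:
            P=np.array([ray(s,p[0],.051)[:2] for p in c],np.float32)
            (x,y),r=cv2.minEnclosingCircle(P); print(n,c[:,0].min(0),c[:,0].max(0),np.round([x,y,r],4),P.mean(0).round(4))
```

```text
[ 0.41770269 -0.16433573  0.19831272] [ 1.79970296e+02  1.14972434e-01 -2.65814023e+00] 6.25 [-0.05802836  0.80006504 -5.46087112]
yellow [280 208] [369 262] [ 0.3458 -0.1617  0.0484] [ 0.3617 -0.1625]
```

View pics/w3.png

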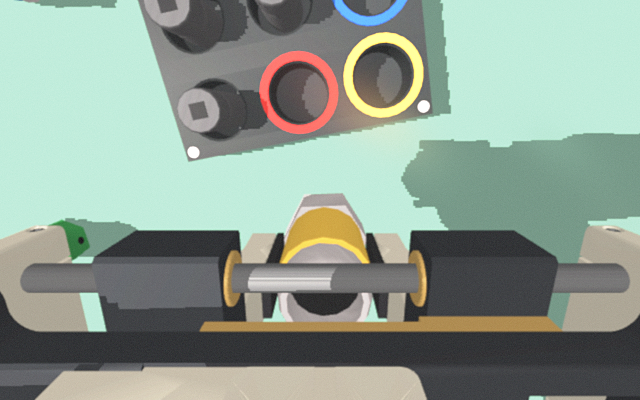

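Yellow hangs straight in the fingers at (325,250). The red collar is at (299,92), the yellow collar at (384,75), and the tray's near top edge runs from about (192,158) to (437,113).

Run:
```python
from h import *
s=ctrl.snapshot('wrist')
for p in [(299,92),(384,75),(192,160),(440,113),(316,137),(193,152),(424,106)]: print(p,ray(s,p,.05).round(4))
for c in 'blue','red','yellow': print(c,[(d['centre'],ray(s,d['centre'],.01).round(3)[:2]) for d in ctrl.spot_point(s,'well_'+c)])
print(proj(s,[.418,-.164,.1]), s['color'][92,263],s['color'][75,347],s['color'][17,355])
```

```text
(299, 92) [ 0.5061 -0.1445  0.05  ]
(384, 75) [ 0.5171 -0.2221  0.05  ]
(192, 160) [ 0.4485 -0.0368  0.05  ]
(440, 113) [ 0.4816 -0.2743  0.05  ]
(316, 137) [ 0.4649 -0.1578  0.05  ]
(193, 152) [ 0.4562 -0.039   0.05  ]
(424, 106) [ 0.4885 -0.2592  0.05  ]
blue []
red []
yellow []
[324.79389476 198.53076376] [255 125 116] [255 255 162] [106 191 255]
```

carry_out(deltas=[[[0.06,0.05,0.1,-0.02,-1],[0.127,0.118,0.25,-0.0297,-1],[0.127,0.118,0.4,-0.0297,-1],[0.127,0.118,0.53,-0.0297,-1],[0.127,0.118,0.585,-0.0297,-1]]])

```text
clock: 7.0
tool_pos: [0.4419, -0.1849, 0.0799]
orientation: [-179.9, 0.2, 8.3]
force: [0.3, -0.6, -4.7]
opening: 0.0433
gripper_force: 30.0
```

carry_out(deltas=[[[0.03,0,0,0,-1],[0.064,0,-0.012,0,-1],[0.1,0,-0.02,0,-1],[0.134,0,-0.023,0,-1],[0.17,0,-0.021,0,-1]]])

```text
clock: 7.5
tool_pos: [0.4757, -0.1806, 0.0877]
orientation: [-180.0, 0.1, 8.3]
force: [-6.5, 2.0, -0.5]
opening: 0.0438
gripper_force: 30.0
```

Run:
```python
from h import *
o=ctrl.get_obs(); print(o['tool_pos'],o['orientation'],o['clock'],o['force'],o['moment'])
s=ctrl.snapshot('side'); cv2.imwrite('pics/s2.png',cv2.resize(s['color'][180:340,220:430,::-1],None,fx=3,fy=3))
```

```text
[ 0.47573076 -0.18057384  0.08770191] [-1.79967375e+02  1.45066046e-01  8.28441984e+00] 7.5 [-6.51355135  1.99312317 -0.54277062] [ 0.71394366  2.93273479 -0.05846152]
```

View pics/s2.png

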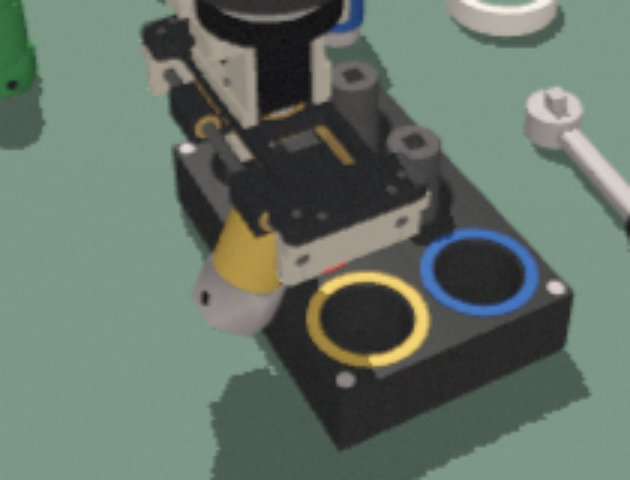

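Yellow is tilted about 30° against the tray rim, with its hex end at (240,295) in the crop, so the method works. I'll carry on along the arc.

carry_out(deltas=[[[0.047,0,0.01,0,-1],[0.092,0,0.026,0,-1],[0.132,0,0.052,0,-1],[0.168,0,0.08,0,-1],[0.198,0,0.115,0,-1]]])

```text
clock: 8.05
tool_pos: [0.5196, -0.1752, 0.065]
orientation: [179.9, -0.3, 8.4]
force: [1.9, 1.3, 4.2]
opening: 0.043
gripper_force: 30.0
```

Run:
```python
from h import *
s=ctrl.snapshot('side'); cv2.imwrite('pics/s3.png',cv2.resize(s['color'][180:340,220:430,::-1],None,fx=3,fy=3))
```

```text
(no output)
```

View pics/s3.png

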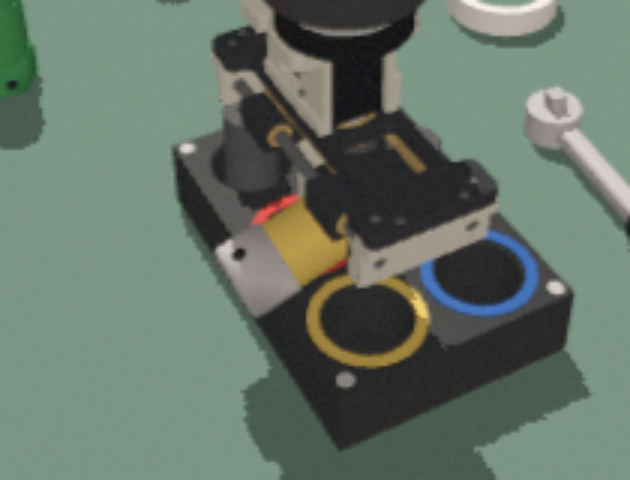

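Yellow now lies about 75° over, nearly level, hex end at (255,280) in the crop. I'll carry it to the free bench south of the tray, turning so its drive end faces the tray.

carry_out(deltas=[[[0,0,-0.2,0,-1],[0.02,0.1,-0.3,0.0238,-1],[0.055,0.34,-0.3,0.0477,-1],[0.055,0.6,-0.3,0.0715,-1],[0.055,0.85,-0.3,0.095,-1]]])

```text
clock: 8.6
tool_pos: [0.5513, -0.3411, 0.1225]
orientation: [-180.0, 0.0, -26.2]
force: [1.6, 0.7, -4.8]
opening: 0.0432
gripper_force: 30.0
```

carry_out(deltas=[[[0.06,0.09,0,0.0238,-1],[0.124,0.18,0,0.0477,-1],[0.124,0.18,0,0.0715,-1],[0.124,0.18,0,0.095,-1],[0.124,0.18,0,0.119,-1]]])

```text
clock: 9.1
tool_pos: [0.5569, -0.3832, 0.1214]
orientation: [179.9, 0.1, -69.1]
force: [-0.6, -0.8, -4.5]
opening: 0.0433
gripper_force: 30.0
```

carry_out(deltas=[[[0,0,0,0.0238,-1],[0,0,0.1,0.036,-1],[0,0,0.2,0.036,-1],[0,0,0.3,0.036,-1],[0,0,0.4,0.036,-1]]])

```text
clock: 9.6
tool_pos: [0.5577, -0.3837, 0.042]
orientation: [180.0, -0.0, -81.6]
force: [1.7, -18.4, 35.3]
opening: 0.0435
gripper_force: 30.0
```

carry_out(deltas=[[[0.035,0,0.02,0,-1],[0.07,0,0.052,0,-1],[0.1,0,0.092,0,-1]]])

```text
clock: 9.9
tool_pos: [0.5614, -0.4043, 0.0254]
orientation: [-179.9, -0.1, -81.6]
force: [-0.3, -3.6, 4.9]
opening: 0.0432
gripper_force: 30.0
```

carry_out(deltas=[[[0.013,0,0.02,0,-1],[0.027,0,0.04,0,-1],[0.037,0,0.06,0,-1],[0.045,0,0.075,0,-1]]])

```text
clock: 10.3
tool_pos: [0.563, -0.414, 0.0108]
orientation: [-179.9, -0.2, -81.7]
force: [0.5, -6.9, 5.8]
opening: 0.043
gripper_force: 30.0
```

carry_out(deltas=[[[0.004,0,0.01,0,-1],[0.008,0,0.02,0,-1],[0.01,0,0.03,0,-1],[0.01,0,0.034,0,-1]]])

```text
clock: 10.7
tool_pos: [0.563, -0.4152, 0.0035]
orientation: [-179.9, -0.1, -81.7]
force: [1.0, -5.5, 2.9]
opening: 0.0434
gripper_force: 30.0
```

Run:
```python
from h import *
o=ctrl.get_obs(); print(o['tool_pos'],o['force'])
for n in ('side','scene'):
    s=ctrl.snapshot(n)
    if n=='side': A=s
    for k in ('socket_yellow',):
        for d in ctrl.silhouettes(s,k)[:2]:
            m=d['mask'].astype(np.uint8); r=cv2.minAreaRect(cv2.findNonZero(m)); print(n,d['p'],d['centre'],m.sum(),r)
    # expected endpoints of lying socket: axis at z=.022
    u=np.array([np.cos(np.radians(-81.7)),np.sin(np.radians(-81.7)),0]); G=np.r_[o['tool_pos'][:2],.022]
    print('pred nose,drive',proj(s,G+u*.0285),proj(s,G-u*.0665))
cv2.imwrite('pics/s4.png',cv2.resize(A['color'][230:400,300:520,::-1],None,fx=3,fy=3))
```

```text
[ 0.56301922 -0.41522809  0.0035057 ] [ 0.96162733 -5.51804579  2.87489852]
side 0.61 [216.5, 191.5] 763 ((219.87432861328125, 190.20407104492188), (42.05791091918945, 21.834760665893555), 81.02737426757812)
side 0.56 [414.6, 363.5] 339 ((411.93487548828125, 366.77117919921875), (73.08135986328125, 20.736743927001953), 46.7714729309082)
pred nose,drive [432.15377398 403.74733361] [392.71760558 350.68548849]
scene 0.86 [342.7, 172.4] 474 ((342.0046081542969, 171.9169158935547), (15.198784828186035, 34.22500228881836), 3.1798300743103027)
scene 0.6 [148.6, 231.9] 357 ((151.0, 230.5), (21.0, 18.0), 90.0)
pred nose,drive [114.94567157 236.12192827] [156.64864204 230.10828317]
```

carry_out(deltas=[[[0,0,0.004,0,-1],[0,0,0.006,0,-1]]])

```text
clock: 11.1
tool_pos: [0.563, -0.4149, 0.0024]
orientation: [-179.9, -0.1, -81.7]
force: [0.3, -5.2, 2.2]
opening: 0.043
gripper_force: 30.0
```

carry_out(deltas=[[[0,0,0,0,0.02],[0,0,0,0,0.1],[0,0,0,0,0.3],[0,0,0,0,0.5],[0,0,0,0,0.8]]])

```text
clock: 11.6
tool_pos: [0.5621, -0.4135, 0.0018]
orientation: [180.0, 0.0, -81.7]
force: [-0.7, 1.2, 0.9]
opening: 0.0669
gripper_force: 0.0
```

carry_out(deltas=[[[0,0,0,0,1],[0,0,-0.2,0,1],[-0.1,0,-0.45,0,1],[-0.2,0,-0.6,0,1],[-0.2,0,-0.7,0,1]]])

```text
clock: 12.1
tool_pos: [0.5573, -0.3729, 0.1459]
orientation: [-179.8, -0.1, -81.6]
force: [0.4, -0.4, -0.0]
opening: 0.0876
gripper_force: 0.0
```

Run:
```python
from h import *
o=ctrl.get_obs(); print(o['tool_pos'],o['force'],o['orientation'],o['opening'])
s=ctrl.snapshot('wrist'); save(s,'w4')
print([(d['centre'],ray(s,d['centre'],.022).round(4),d['p']) for d in ctrl.spot_point(s,'socket_yellow')+ctrl.spot_point(s,'socket_yellow_mid')])
for d in ctrl.silhouettes(s,'socket_yellow')[:2]:
    m=d['mask'].astype(np.uint8); c=max(cv2.findContours(m,0,2)[0],key=cv2.contourArea)
    P=np.array([ray(s,p[0],.022)[:2] for p in c],np.float32)*1000; print(d['p'],cv2.minAreaRect(P))
```

```text
[ 0.55726906 -0.37289328  0.14589689] [ 0.40204777 -0.39124276 -0.01227592] [-1.79791374e+02 -1.07228981e-01 -8.15862681e+01] 0.08757225360799152
[([324.8, 119.2], array([ 0.5663, -0.4379,  0.022 ]), 0.69), ([328.5, 171.4], array([ 0.5563, -0.3933,  0.022 ]), 0.92)]
0.56 ((557.5338134765625, -386.8794860839844), (50.52652359008789, 102.19609069824219), 8.518924713134766)
```

View pics/w4.png

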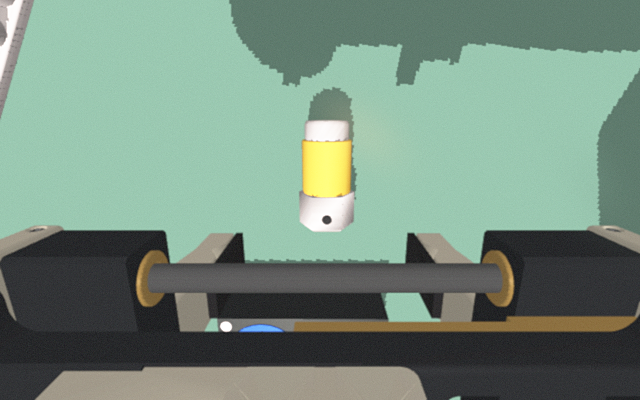

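Yellow lies flat on the bench with its nose at (327,122) and hex end at (327,228), aligned with the tool. I'll regrip it on the hex.

carry_out(deltas=[[[-0.027,0.01,0.2,0,1],[-0.027,0.01,0.42,0,1],[-0.027,0.01,0.6,0,1],[-0.027,0.01,0.68,0,1],[-0.027,0.01,0.702,0,0.7]]])

```text
clock: 12.8
tool_pos: [0.552, -0.3681, 0.0002]
orientation: [179.8, 0.1, -81.6]
force: [-5.0, 16.9, 32.2]
opening: 0.0837
gripper_force: 16.7
```

carry_out(deltas=[[[0,0,0,0,0.3],[0,0,0,0,0],[0,0,0,0,-1],[0,0,0,0,-1],[0,0,0,0,-1]]])

```text
clock: 13.3
tool_pos: [0.5539, -0.3692, 0.0013]
orientation: [-180.0, -0.0, -81.7]
force: [2.9, -0.4, -1.4]
opening: 0.0487
gripper_force: 30.0
```

carry_out(deltas=[[[0,0,0,0,-1],[0,0,0,0,-1]]])

```text
clock: 13.5
tool_pos: [0.5535, -0.3692, 0.0013]
orientation: [180.0, 0.0, -81.7]
force: [1.5, -1.4, -2.1]
opening: 0.0489
gripper_force: 30.0
```

carry_out(deltas=[[[0,0,-0.1,0,-1],[0,0,-0.25,0,-1],[-0.1,-0.03,-0.4,0,-1],[-0.3,-0.08,-0.42,0,-1],[-0.452,-0.118,-0.42,0,-1]]])

```text
clock: 14.0
tool_pos: [0.5632, -0.275, 0.0862]
orientation: [-180.0, 0.0, -81.8]
force: [0.0, -0.3, -6.0]
opening: 0.0489
gripper_force: 30.0
```

Run:
```python
from h import *
o=ctrl.get_obs(); print(o['tool_pos'],o['force'],o['moment'],o['opening'])
for n in ('wrist','side'):
    s=ctrl.snapshot(n)
    for k in ('socket_yellow','socket_yellow_mid'):
        print(n,k,[(np.round(d['centre']),round(d['p'],2)) for d in ctrl.spot_point(s,k)])
    G=o['tool_pos']+[0,0,.019]; u=np.array([.146,-.989,0])
    for t in (0,15,30,45,60,90):
        a=np.radians(t); d=u*np.cos(a)-np.array([0,0,1])*np.sin(a)
        print(t,'nose',proj(s,G+.072*d).round(),'mid',proj(s,G+.0245*d).round())
```

```text
[ 0.56318217 -0.27500177  0.08620699] [ 0.04622319 -0.32096567 -5.95698055] [ 0.11551589 -0.01092122 -0.02218568] 0.04890140978341886
wrist socket_yellow [(array([325., 119.]), 0.87)]
wrist socket_yellow_mid [(array([324., 223.]), 0.58)]
0 nose [322. 113.] mid [323. 219.]
15 nose [322. 118.] mid [323. 217.]
30 nose [323. 131.] mid [323. 217.]
45 nose [323. 149.] mid [323. 221.]
60 nose [323. 170.] mid [323. 228.]
90 nose [323. 218.] mid [323. 246.]
side socket_yellow [(array([218., 176.]), 0.98), (array([412., 309.]), 0.64)]
side socket_yellow_mid [(array([216., 191.]), 0.97), (array([388., 288.]), 0.88)]
0 nose [409. 312.] mid [390. 290.]
15 nose [407. 318.] mid [390. 292.]
30 nose [403. 322.] mid [388. 294.]
45 nose [397. 323.] mid [387. 294.]
60 nose [391. 320.] mid [385. 293.]
90 nose [378. 308.] mid [380. 290.]
```

carry_out(deltas=[[[0,0,0.13,0,-1],[0.002,0,0.16,0,-1],[0.02,0,0.185,0,-1],[0.034,0,0.207,0,-1],[0.042,0,0.224,0,-1]]])

```text
clock: 14.8
tool_pos: [0.5652, -0.2856, 0.0412]
orientation: [-180.0, -0.0, -81.7]
force: [-1.5, -1.1, 0.1]
opening: 0.049
gripper_force: 30.0
```

```bash
cat > t.py <<'E'
from h import *
import sys
def tilt():
    o=ctrl.get_obs(); print(o['tool_pos'].round(4),o['orientation'].round(1),o['force'].round(1),o['opening'])
    y=np.radians(o['orientation'][2]); G=o['tool_pos']+[0,0,.019]; u=np.array([np.cos(y),np.sin(y),0])
    for n in ('wrist','side','scene'):
        s=ctrl.snapshot(n)
        P=[[proj(s,G+r*(u*np.cos(a)-np.array([0,0,np.sin(a)]))) for a in np.radians(range(0,111,5))] for r in (.072,.0245)]
        for k,Q in zip(('socket_yellow','socket_yellow_mid'),P):
            for d in ctrl.spot_point(s,k):
                e=np.linalg.norm(np.array(Q)-d['centre'],axis=1)
                if e.min()<15: print(n,k,np.round(d['centre']),round(d['p'],2),'tilt',5*e.argmin(),'err',e.min().round(1))
if __name__=='__main__': tilt()
E
python3 t.py
```

```text
[ 0.5652 -0.2856  0.0412] [-180.    -0.   -81.7] [-1.5 -1.1  0.1] 0.04902060475419862
wrist socket_yellow_mid [328. 219.] 0.71 tilt 40 err 5.1
side socket_yellow [406. 337.] 0.57 tilt 5 err 4.0
side socket_yellow_mid [388. 313.] 0.77 tilt 5 err 3.6
scene socket_yellow [152. 230.] 0.76 tilt 15 err 1.3
scene socket_yellow_mid [175. 221.] 0.59 tilt 30 err 2.9
```

carry_out(deltas=[[[0.02,0,-0.2,0,-1],[0.02,0,-0.45,0,-1],[0.02,0,-0.7,0,-1],[-0.15,0,-0.8,0,-1],[-0.4,0,-0.8,0,-1]]])

```text
clock: 15.75
tool_pos: [0.556, -0.206, 0.2049]
orientation: [-179.5, -0.1, -81.8]
force: [0.9, 1.9, -6.3]
opening: 0.0488
gripper_force: 30.0
```

carry_out(deltas=[[[-0.25,0,0,0,-1],[-0.5,0,0,0,-1],[-0.75,0,0,0,-1],[-1.0,0,0,0,-1],[-1.0,0,0,0,-1]]])

```text
clock: 16.25
tool_pos: [0.524, -0.0018, 0.2011]
orientation: [-179.9, 0.1, -81.4]
force: [1.2, -1.5, -4.6]
opening: 0.0492
gripper_force: 30.0
```

carry_out(deltas=[[[-0.2,0,0,0,-1],[-0.4,0,0,0,-1],[-0.44,0,0,0,-1],[-0.44,0,0,0,-1]]])

```text
clock: 16.65
tool_pos: [0.5115, 0.0812, 0.2008]
orientation: [-180.0, 0.1, -81.5]
force: [0.7, -0.1, -5.7]
opening: 0.0489
gripper_force: 30.0
```

```bash
python3 t.py
```

```text
[0.5115 0.0812 0.2008] [-1.80e+02  1.00e-01 -8.15e+01] [ 0.7 -0.1 -5.7] 0.04887580370985338
wrist socket_yellow [326. 127.] 0.89 tilt 25 err 3.2
wrist socket_yellow_mid [325. 221.] 0.71 tilt 45 err 1.9
side socket_yellow_mid [292. 133.] 0.57 tilt 20 err 0.2
scene socket_yellow [344. 158.] 0.94 tilt 110 err 7.2
scene socket_yellow [305. 151.] 0.85 tilt 15 err 0.3
scene socket_yellow_mid [322. 144.] 0.7 tilt 10 err 1.2
```

carry_out(deltas=[[[0,0.06,0.1,0,-1],[0,0.125,0.3,0,-1],[0,0.125,0.5,0,-1],[0,0.125,0.7,0,-1],[0,0.125,0.79,0,-1]]])

```text
clock: 17.6
tool_pos: [0.4853, 0.0747, 0.0399]
orientation: [179.8, -0.1, -81.7]
force: [0.3, -0.6, -5.2]
opening: 0.0491
gripper_force: 30.0
```

carry_out(deltas=[[[0,0,0.03,0,-1],[0.04,0,0.045,0,-1],[0.08,0,0.045,0,-1],[0.11,0,0.045,0,-1],[0.12,0,0.045,0,-1]]])

```text
clock: 18.1
tool_pos: [0.4912, 0.0515, 0.0348]
orientation: [-179.9, 0.0, -81.7]
force: [-0.6, -0.3, -4.9]
opening: 0.049
gripper_force: 30.0
```

carry_out(deltas=[[[0.005,0,0.02,0,-1],[0.015,0,0.025,0,-1],[0.025,0,0.025,0,-1]]])

```text
clock: 18.4
tool_pos: [0.4911, 0.0471, 0.0287]
orientation: [180.0, -0.0, -81.7]
force: [-0.2, -0.4, -5.4]
opening: 0.0489
gripper_force: 30.0
```

carry_out(deltas=[[[0.01,0,0,0,-1],[0.02,0,0,0,-1]]])

```text
clock: 18.6
tool_pos: [0.4921, 0.044, 0.0289]
orientation: [-179.9, 0.1, -81.7]
force: [-5.3, 14.6, -3.6]
opening: 0.0487
gripper_force: 29.9
```

carry_out(deltas=[[[0.009,0,-0.025,0,-1],[0.015,0,-0.05,0,-1],[0.025,0,-0.08,0,-1],[0.038,0,-0.111,0,-1]]])

```text
clock: 19.0
tool_pos: [0.4933, 0.0372, 0.0514]
orientation: [-179.9, 0.1, -81.7]
force: [-2.0, 6.3, -4.1]
opening: 0.0489
gripper_force: 30.0
```

```bash
python3 t.py
```

```text
[0.4933 0.0372 0.0514] [-1.799e+02  1.000e-01 -8.170e+01] [-2.   6.3 -4.1] 0.04885402698422914
wrist socket_yellow [326. 145.] 0.72 tilt 40 err 4.3
wrist socket_yellow_mid [325. 223.] 0.9 tilt 50 err 2.5
side socket_yellow [300. 222.] 0.74 tilt 15 err 2.1
side socket_yellow_mid [292. 205.] 0.67 tilt 10 err 0.5
scene socket_yellow [291. 208.] 0.75 tilt 40 err 1.3
scene socket_yellow_mid [309. 198.] 0.77 tilt 70 err 1.1
```

carry_out(deltas=[[[0.02,0,-0.029,0,-1],[0.038,0,-0.056,0,-1],[0.058,0,-0.082,0,-1],[0.08,0,-0.106,0,-1],[0.104,0,-0.128,0,-1]]])

```text
clock: 19.95
tool_pos: [0.4965, 0.0162, 0.0772]
orientation: [-179.9, 0.1, -81.7]
force: [-0.8, 5.5, -2.8]
opening: 0.0491
gripper_force: 30.0
```

carry_out(deltas=[[[0.026,0,-0.02,0,-1],[0.054,0,-0.037,0,-1],[0.083,0,-0.052,0,-1]]])

```text
clock: 20.25
tool_pos: [0.4988, -0.0004, 0.0875]
orientation: [-179.9, 0.1, -81.7]
force: [-1.1, 4.9, -4.5]
opening: 0.0492
gripper_force: 30.0
```

```bash
python3 t.py
```

```text
[ 4.988e-01 -4.000e-04  8.750e-02] [-1.799e+02  1.000e-01 -8.170e+01] [-1.1  4.9 -4.5] 0.04924548469920876
wrist socket_yellow [327. 208.] 0.7 tilt 85 err 3.8
side socket_yellow [298. 220.] 0.7 tilt 85 err 1.7
side socket_yellow_mid [292. 200.] 0.97 tilt 110 err 1.6
scene socket_yellow [293. 204.] 0.51 tilt 80 err 1.4
scene socket_yellow_mid [299. 187.] 0.59 tilt 100 err 1.8
```

carry_out(deltas=[[[-0.08,0,-0.02,0,-1],[-0.25,0,0,0,-1],[-0.25,0,0.05,0,-1],[-0.25,0,0.1,0,-1],[-0.25,0,0.13,0,-1]]])

```text
clock: 21.2
tool_pos: [0.49, 0.0474, 0.0596]
orientation: [179.9, -0.1, -81.7]
force: [-0.6, -0.2, -5.7]
opening: 0.0495
gripper_force: 30.0
```

carry_out(deltas=[[[0,0,0.015,0,-1],[0,0,0.03,0,-1],[0,0,0.038,0,-1]]])

```text
clock: 21.5
tool_pos: [0.4911, 0.0477, 0.0532]
orientation: [180.0, -0.0, -81.7]
force: [0.3, -0.1, -4.1]
opening: 0.049
gripper_force: 30.0
```

carry_out(deltas=[[[0,0,0.006,0,-1],[0,0,0.012,0,-1]]])

```text
clock: 21.7
tool_pos: [0.4916, 0.0479, 0.0524]
orientation: [-180.0, -0.0, -81.6]
force: [-7.1, -1.6, 20.9]
opening: 0.0492
gripper_force: 30.0
```

carry_out(deltas=[[[0,0,0.004,0,-1],[0,0,0.008,0,-1]]])

```text
clock: 21.9
tool_pos: [0.4919, 0.0478, 0.0521]
orientation: [-179.9, -0.0, -81.6]
force: [-9.8, -2.1, 32.0]
opening: 0.0495
gripper_force: 30.0
```

carry_out(deltas=[[[0,0,-0.006,0,-1],[0,0,-0.006,0,0.13],[0,0,-0.006,0,0.16],[0,0,-0.006,0,0.2],[0,0,-0.006,0,0.3]]])

```text
clock: 22.4
tool_pos: [0.4918, 0.0484, 0.0512]
orientation: [-179.9, 0.0, -81.7]
force: [-0.1, 0.1, -0.3]
opening: 0.0554
gripper_force: 0.0
```

carry_out(deltas=[[[0,0,0,0,0.6],[0,0,0,0,1],[0,0,-0.15,0,1],[0,0,-0.35,0,1],[-0.1,0,-0.5,0,1]]])

```text
clock: 22.9
tool_pos: [0.4884, 0.0671, 0.1523]
orientation: [-180.0, -0.0, -81.7]
force: [1.1, 0.0, -0.5]
opening: 0.0866
gripper_force: 0.0
```

Run:
```python
from h import *
o=ctrl.get_obs(); print(o['tool_pos'].round(4),o['orientation'].round(1),o['force'].round(1),o['opening'])
s=ctrl.snapshot('wrist'); save(s,'w5')
print([(np.round(d['centre']),d['p'],ray(s,d['centre'],0).round(3)) for d in ctrl.spot_point(s,'socket_yellow')],[(np.round(d['centre']),ray(s,d['centre'],.0475).round(3)) for d in ctrl.spot_point(s,'socket_yellow_mid')])
# drive faces: bright, low-saturation hexagons at z=.095
hsv=cv2.cvtColor(s['color'],cv2.COLOR_RGB2HSV)
for d in ctrl.silhouettes(s,'socket_yellow')[:2]:
    m=d['mask'].astype(np.uint8); g=m*(hsv[:,:,1]<60)*(hsv[:,:,2]>150); g=g.astype(np.uint8)
    c=max(cv2.findContours(g,cv2.RETR_EXTERNAL,2)[0],key=cv2.contourArea)
    P=(np.array([ray(s,p[0],.095)[:2] for p in c],np.float32)*1000)
    print(d['p'],m.sum(),cv2.minEnclosingCircle(P),cv2.minAreaRect(P))
    q=cv2.approxPolyDP(cv2.convexHull(P),4,True)[:,0]; print(q.round(), np.degrees(np.arctan2(*(np.roll(q,-1,0)-q).T[::-1])).round()%60)
```

```text
[0.4884 0.0671 0.1523] [-180.    -0.   -81.7] [ 1.1  0.  -0.5] 0.08657434914457131
[(array([326., 156.]), 0.91, array([0.49 , 0.038, 0.   ]))] []
0.79 3526 ((491.3450012207031, 34.720062255859375), 25.0114803314209) ((491.6307067871094, 34.47753143310547), (48.795867919921875, 44.057464599609375), 6.3933939933776855)
[[506.  15.]
 [516.  37.]
 [501.  58.]
 [476.  55.]
 [467.  32.]
 [483.  11.]] [7. 5. 7. 8. 6. 8.]
0.39 1798 ((667.4765014648438, -38.755855560302734), 20.34396743774414) ((667.0938110351562, -36.02788543701172), (39.17613983154297, 17.338525772094727), 8.272810935974121)
[[688. -42.]
 [673. -30.]
 [656. -29.]
 [647. -36.]
 [657. -46.]] [19. 57. 38. 14.  8.]
```

Yellow now stands nose down on the bench at (0.491, 0.035). I'll align the fingers with its flats and take it again.

carry_out(deltas=[[[0.06,0.008,0,-0.0235,1],[0.161,0.008,0,-0.047,1],[0.161,0.008,0,-0.07,1],[0.161,0.008,0.05,-0.08,1],[0.161,0.008,0.15,-0.08,1]]])

```text
clock: 23.6
tool_pos: [0.4915, 0.0355, 0.1201]
orientation: [-180.0, -0.0, -52.8]
force: [0.6, 0.9, -0.1]
opening: 0.0875
gripper_force: 0.0
```

carry_out(deltas=[[[0,0,0.15,0,1],[0,0,0.25,0,1],[0,0,0.295,0,0.6],[0,0,0.295,0,0.2],[0,0,0.295,0,0.1]]])

```text
clock: 24.1
tool_pos: [0.4915, 0.0358, 0.0618]
orientation: [180.0, -0.0, -52.9]
force: [-0.5, -0.3, 1.1]
opening: 0.069
gripper_force: 0.0
```

carry_out(deltas=[[[0,0,0,0,0],[0,0,0,0,-1],[0,0,0,0,-1],[0,0,0,0,-1],[0,0,0,0,-1]]])

```text
clock: 24.6
tool_pos: [0.4923, 0.0364, 0.0624]
orientation: [-179.9, -0.0, -52.8]
force: [0.6, -0.3, 5.5]
opening: 0.044
gripper_force: 30.0
```

carry_out(deltas=[[[0,0,-0.2,0,-1],[0,0,-0.45,0,-1],[0,0,-0.7,0,-1],[0.17,0.16,-0.7,0,-1],[0.34,0.32,-0.7,0,-1]]])

```text
clock: 25.1
tool_pos: [0.4808, -0.0568, 0.2024]
orientation: [-179.9, 0.0, -52.7]
force: [0.9, -0.7, -6.3]
opening: 0.0439
gripper_force: 30.0
```

carry_out(deltas=[[[0.17,0.16,0,0,-1],[0.23,0.22,0,0,-1],[0.23,0.22,0,0,-1],[0.23,0.22,0,0,-1]]])

```text
clock: 25.5
tool_pos: [0.4727, -0.1205, 0.2005]
orientation: [179.9, 0.1, -53.0]
force: [-0.4, 0.1, -5.2]
opening: 0.0442
gripper_force: 30.0
```

```bash
cat > wells.py <<'E'
from h import *
def wells():
    o=ctrl.get_obs(); print(o['tool_pos'].round(4),o['orientation'].round(1),o['force'].round(1),o['opening'])
    s=ctrl.snapshot('wrist'); hsv=cv2.cvtColor(s['color'],cv2.COLOR_RGB2HSV); H,S,V=[hsv[:,:,i].astype(int) for i in range(3)]
    for n,m in {'red':((H<6)|(H>174))&(S>110)&(V>70),'yellow':(H>19)&(H<33)&(S>80)&(V>90),'blue':(H>98)&(H<120)&(S>110)&(V>90)}.items():
        for c in cv2.findContours(m.astype(np.uint8),cv2.RETR_EXTERNAL,cv2.CHAIN_APPROX_NONE)[0]:
            if len(c)>80:
                c=c[(c[:,0]>1).all(1)&(c[:,0,0]<638)]
                P=np.array([ray(s,p[0],.05)[:2] for p in c]); A=np.c_[2*P,np.ones(len(P))]
                q=np.linalg.lstsq(A,(P**2).sum(1),rcond=None)[0]; r=np.sqrt(q[2]+q[0]**2+q[1]**2)
                e=np.abs(np.hypot(*(P-q[:2]).T)-r); k=e<.004
                q=np.linalg.lstsq(A[k],(P[k]**2).sum(1),rcond=None)[0]
                print(n,q[:2].round(4),'r',np.sqrt(q[2]+q[0]**2+q[1]**2).round(4),len(c),c[:,0].min(0),c[:,0].max(0))
    return s
if __name__=='__main__': wells()
E
python3 wells.py
```

```text
[ 0.4727 -0.1205  0.2005] [ 1.799e+02  1.000e-01 -5.300e+01] [-0.4  0.1 -5.2] 0.04423689576255888
red [ 0.5047 -0.1453] r 0.0357 211 [275 107] [349 182]
yellow [0.2018 0.1597] r 0.2281 86 [344 322] [387 322]
yellow [0.2628 0.2313] r 0.2487 86 [263 322] [306 322]
yellow [ 0.4492 -0.0909] r 0.028 157 [291 195] [358 227]
yellow [ 0.5163 -0.2223] r 0.0354 234 [313  26] [392 110]
blue [0.6268 0.0852] r 0.0149 83 [ 71 243] [109 262]
blue [ 0.5913 -0.2084] r 0.0327 301 [234   2] [316  67]
```

carry_out(deltas=[[[0.18,0.045,0,0,-1],[0.36,0.09,0,0,-1],[0.538,0.1325,0,0,-1],[0.538,0.1325,0,0,-1],[0.538,0.1325,0.12,0,-1]]])

```text
clock: 26.05
tool_pos: [0.5201, -0.2223, 0.1793]
orientation: [-179.8, -0.2, -52.9]
force: [0.8, 0.3, -5.6]
opening: 0.0438
gripper_force: 30.0
```

carry_out(deltas=[[[0,0,0.12,0,-1],[0,0,0.24,0,-1],[0,0,0.36,0,-1],[0,0,0.45,0,-1],[0,0,0.48,0,-1]]])

```text
clock: 26.55
tool_pos: [0.5172, -0.2208, 0.0797]
orientation: [179.9, 0.1, -52.8]
force: [-0.1, -0.5, -4.1]
opening: 0.0439
gripper_force: 30.0
```

Inside the well at z 0.0797, free so far. I'll lower gently to the floor, expected near 0.0725.

carry_out(deltas=[[[0,0,0.012,0,-1],[0,0,0.022,0,-1],[0,0,0.03,0,-1]]])

```text
clock: 26.85
tool_pos: [0.5183, -0.2217, 0.0763]
orientation: [-180.0, -0.0, -52.8]
force: [-0.5, 0.2, -4.8]
opening: 0.044
gripper_force: 30.0
```

carry_out(deltas=[[[0,0,0.004,0,-1],[0,0,0.008,0,-1]]])

```text
clock: 27.05
tool_pos: [0.518, -0.222, 0.0744]
orientation: [-180.0, -0.0, -52.9]
force: [-0.7, 0.4, -5.0]
opening: 0.0443
gripper_force: 30.0
```

carry_out(deltas=[[[0,0,0.005,0,-1],[0,0,0.01,0,-1]]])

```text
clock: 27.25
tool_pos: [0.518, -0.2221, 0.0725]
orientation: [-180.0, -0.0, -52.9]
force: [-3.3, 1.8, 8.4]
opening: 0.0433
gripper_force: 30.0
```

carry_out(deltas=[[[0,0,0.002,0,-1],[0,0,0.004,0,-1]]])

```text
clock: 27.45
tool_pos: [0.518, -0.2221, 0.0725]
orientation: [-180.0, -0.0, -52.8]
force: [-4.3, 2.6, 12.1]
opening: 0.0438
gripper_force: 30.0
```

carry_out(deltas=[[[0,0,-0.002,0,0.02],[0,0,-0.002,0,0.06],[0,0,-0.002,0,0.15],[0,0,-0.002,0,0.35],[0,0,-0.002,0,0.35]]])

```text
clock: 27.95
tool_pos: [0.5178, -0.222, 0.0715]
orientation: [180.0, -0.0, -52.9]
force: [0.3, 0.6, -0.2]
opening: 0.0579
gripper_force: 0.0
```

carry_out(deltas=[[[0,0,-0.1,0,0.35],[0,0,-0.3,0,0.5],[0,0,-0.54,0,1],[-0.14,-0.18,-0.54,0,1],[-0.29,-0.37,-0.54,0,1]]])

```text
clock: 28.45
tool_pos: [0.5427, -0.131, 0.1815]
orientation: [-179.8, -0.1, -53.1]
force: [1.2, 0.4, -0.8]
opening: 0.0837
gripper_force: 0.0
```

carry_out(deltas=[[[-0.15,-0.19,0,0,1],[-0.3,-0.38,0,0,1],[-0.45,-0.57,0,0,1],[-0.6,-0.76,0,-0.0235,1],[-0.75,-0.95,0,-0.047,1]]])

```text
clock: 28.95
tool_pos: [0.6029, 0.1053, 0.1797]
orientation: [-180.0, -0.0, -35.6]
force: [-0.2, -0.4, 0.5]
opening: 0.0878
gripper_force: 0.0
```

```bash
cat > sock.py <<'E'
from h import *
import sys
def sock(name,guess):
    o=ctrl.get_obs(); print(o['tool_pos'].round(4),o['orientation'].round(1),o['force'].round(1),o['opening'],o['clock'])
    s=ctrl.snapshot('wrist'); save(s,'w_'+name); hsv=cv2.cvtColor(s['color'],cv2.COLOR_RGB2HSV)
    print([(np.round(d['centre']),round(d['p'],2),ray(s,d['centre'],0).round(3)[:2]) for d in ctrl.spot_point(s,name)], 'guess px',proj(s,guess+[.095]))
    for d in ctrl.silhouettes(s,name)[:2]:
        g=(d['mask']&(hsv[:,:,1]<60)&(hsv[:,:,2]>150)).astype(np.uint8)
        c=max(cv2.findContours(g,cv2.RETR_EXTERNAL,2)[0],key=cv2.contourArea)
        P=np.array([ray(s,p[0],.095)[:2] for p in c],np.float32)*1000
        (x,y),r=cv2.minEnclosingCircle(P); q=cv2.approxPolyDP(cv2.convexHull(P),4,True)[:,0]
        print(round(d['p'],2),np.round([x,y,r],1),'edges mod60',np.degrees(np.arctan2(*(np.roll(q,-1,0)-q).T[::-1])).round()%60)
if __name__=='__main__': sock(sys.argv[1],[float(v) for v in sys.argv[2:4]])
E
python3 sock.py socket_blue .624 .113; python3 -c "
from h import *
s=ctrl.snapshot('side')
for k in ['socket_yellow','socket_yellow_mid']:print(k,[(np.round(d['centre']),d['p']) for d in ctrl.spot_point(s,k)])
print(proj(s,[.517,-.222,.01]),proj(s,[.517,-.222,.0575]))"
```

```text
[0.6029 0.1053 0.1797] [-180.    -0.   -35.6] [-0.2 -0.4  0.5] 0.08775321743547293 28.95
[(array([304., 170.]), 0.83, array([0.624, 0.116]))] guess px [299.63225069 188.7220106 ]
0.59 [625.5 112.5  25.8] edges mod60 [29. 27. 25. 24. 24. 18.]
socket_yellow [(array([342., 299.]), 0.93), (array([216., 172.]), 0.56)]
socket_yellow_mid [(array([219., 190.]), 0.56)]
[341.46380405 301.32212716] [341.93503234 283.41193568]
```

carry_out(deltas=[[[0.067,-0.097,0,0,1],[0.067,-0.097,0.1,0,1],[0.067,-0.097,0.3,0,1],[0.067,-0.097,0.48,0,1],[0.067,-0.097,0.56,0,1]]])

```text
clock: 29.75
tool_pos: [0.6228, 0.1087, 0.0643]
orientation: [179.8, 0.2, -36.1]
force: [-0.2, -0.3, -0.3]
opening: 0.0878
gripper_force: 0.0
```

carry_out(deltas=[[[0,0,0.02,0,0.5],[0,0,0.02,0,0.2],[0,0,0.02,0,0.05],[0,0,0.02,0,-0.2],[0,0,0.02,0,-1]]])

```text
clock: 30.25
tool_pos: [0.6255, 0.1113, 0.0648]
orientation: [-179.9, -0.1, -36.0]
force: [0.8, 0.3, 0.4]
opening: 0.0533
gripper_force: 0.0
```

carry_out(deltas=[[[0,0,0,0,-1],[0,0,0,0,-1],[0,0,0,0,-1]]])

```text
clock: 30.55
tool_pos: [0.6258, 0.1115, 0.0645]
orientation: [-179.9, -0.1, -35.9]
force: [0.4, 0.5, 5.9]
opening: 0.0445
gripper_force: 29.8
```

carry_out(deltas=[[[0,0,-0.2,0,-1],[0,0,-0.45,0,-1],[0,0,-0.7,0,-1],[0.11,0.19,-0.7,0,-1],[0.22,0.38,-0.7,0,-1]]])

```text
clock: 31.05
tool_pos: [0.6155, 0.024, 0.2042]
orientation: [-179.9, 0.0, -35.8]
force: [0.3, -0.5, -6.3]
opening: 0.0439
gripper_force: 29.8
```

carry_out(deltas=[[[0.11,0.19,0,0,-1],[0.22,0.38,0,0,-1],[0.33,0.57,0,0,-1],[0.44,0.76,0,0,-1],[0.55,0.95,0,0,-1]]])

```text
clock: 31.55
tool_pos: [0.5917, -0.196, 0.2021]
orientation: [179.9, 0.2, -36.0]
force: [1.1, -0.0, -4.7]
opening: 0.0441
gripper_force: 29.8
```

carry_out(deltas=[[[0.048,0.07,0,0,-1],[0.048,0.07,0,0,-1],[0.048,0.07,0,0,-1]]])

```text
clock: 31.85
tool_pos: [0.5922, -0.2115, 0.2023]
orientation: [180.0, 0.1, -36.0]
force: [-0.4, -0.4, -4.2]
opening: 0.044
gripper_force: 29.8
```

```bash
python3 wells.py
```

```text
[ 0.5922 -0.2115  0.2023] [ 1.8e+02  1.0e-01 -3.6e+01] [-0.4 -0.4 -4.2] 0.04404766684821902
yellow [0.1492 0.0544] r 0.354 90 [341 322] [386 322]
yellow [ 0.5196 -0.2341] r 0.0237 214 [352 203] [409 246]
blue [ 0.5903 -0.2088] r 0.0379 251 [287 148] [358 227]
```

carry_out(deltas=[[[0,0,0.14,0,-1],[0,0,0.28,0,-1],[0,0,0.42,0,-1],[0,0,0.55,0,-1],[0,0,0.6,0,-1]]])

```text
clock: 32.4
tool_pos: [0.593, -0.2104, 0.0817]
orientation: [179.9, 0.1, -35.8]
force: [1.1, -0.8, -2.7]
opening: 0.044
gripper_force: 29.9
```

carry_out(deltas=[[[0,0,0.01,0,-1],[0,0,0.018,0,-1],[0,0,0.022,0,-1]]])

```text
clock: 32.7
tool_pos: [0.5933, -0.2113, 0.0801]
orientation: [-180.0, -0.0, -35.9]
force: [-0.3, 0.3, -5.0]
opening: 0.0435
gripper_force: 29.9
```

Free so far; floor expected at about 0.0745.

carry_out(deltas=[[[0,0,0.01,0,-1],[0,0,0.02,0,-1],[0,0,0.025,0,-1]]])

```text
clock: 33.0
tool_pos: [0.5929, -0.2117, 0.0743]
orientation: [-180.0, -0.0, -36.0]
force: [-0.4, -0.5, -4.8]
opening: 0.044
gripper_force: 29.9
```

carry_out(deltas=[[[0,0,0.003,0,-1],[0,0,0.006,0,-1]]])

```text
clock: 33.2
tool_pos: [0.5934, -0.2119, 0.0742]
orientation: [-180.0, -0.1, -35.9]
force: [-3.3, 1.7, 8.2]
opening: 0.0439
gripper_force: 29.9
```

carry_out(deltas=[[[0,0,-0.002,0,0.02],[0,0,-0.002,0,0.06],[0,0,-0.002,0,0.15],[0,0,-0.002,0,0.3],[0,0,-0.002,0,0.3]]])

```text
clock: 33.7
tool_pos: [0.5931, -0.2117, 0.0734]
orientation: [180.0, -0.0, -36.0]
force: [0.2, 0.2, -0.2]
opening: 0.0564
gripper_force: 0.0
```

carry_out(deltas=[[[0,0,-0.1,0,0.3],[0,0,-0.3,0,0.4],[0,0,-0.54,0,1],[-0.17,-0.16,-0.56,0,1],[-0.34,-0.32,-0.56,0,1]]])

```text
clock: 34.2
tool_pos: [0.5764, -0.1198, 0.1874]
orientation: [-179.9, -0.2, -36.1]
force: [0.4, 0.8, -1.0]
opening: 0.0801
gripper_force: 0.0
```

carry_out(deltas=[[[-0.17,-0.16,0,0,1],[-0.34,-0.32,0,0,1],[-0.51,-0.48,0,0,1],[-0.68,-0.64,0,0,1],[-0.85,-0.8,0,0,1]]])

```text
clock: 34.7
tool_pos: [0.5313, 0.1112, 0.1857]
orientation: [-180.0, -0.0, -35.9]
force: [1.0, 1.3, -0.1]
opening: 0.0876
gripper_force: 0.0
```

carry_out(deltas=[[[-0.17,-0.16,0,0,1],[-0.34,-0.32,0,0,1],[-0.51,-0.48,0,0,1],[-0.66,-0.64,0,0,1],[-0.66,-0.64,0,0,1]]])

```text
clock: 35.2
tool_pos: [0.4997, 0.2951, 0.1852]
orientation: [-179.9, -0.0, -35.7]
force: [0.3, -0.5, -0.8]
opening: 0.0878
gripper_force: 0.0
```

```bash
python3 sock.py socket_red .522 .296
```

```text
[0.4997 0.2951 0.1852] [-179.9   -0.   -35.7] [ 0.3 -0.5 -0.8] 0.087832178203805 35.2
[(array([317., 165.]), 0.94, array([0.515, 0.292]))] guess px [306.12100258 181.06769411]
0.98 [516.6 294.4  24.9] edges mod60 [37. 35. 38. 38. 38. 35.]
```

carry_out(deltas=[[[0.069,-0.044,0,-0.02,1],[0.069,-0.044,0.1,-0.035,1],[0.069,-0.044,0.3,-0.035,1],[0.069,-0.044,0.48,-0.035,1],[0.069,-0.044,0.58,-0.035,1]]])

```text
clock: 35.85
tool_pos: [0.5156, 0.2868, 0.0667]
orientation: [179.8, 0.1, -23.5]
force: [-0.8, -1.0, -0.5]
opening: 0.0878
gripper_force: 0.0
```

carry_out(deltas=[[[0,0,0.02,0,0.5],[0,0,0.02,0,0.2],[0,0,0.02,0,0.05],[0,0,0.02,0,-0.2],[0,0,0.02,0,-1]]])

```text
clock: 36.35
tool_pos: [0.5171, 0.2902, 0.0667]
orientation: [-179.9, -0.1, -23.3]
force: [0.9, 2.6, 2.0]
opening: 0.0534
gripper_force: 0.8
```

carry_out(deltas=[[[0,0,0,0,-1],[0,0,0,0,-1],[0,0,0,0,-1]]])

```text
clock: 36.65
tool_pos: [0.5174, 0.2904, 0.0665]
orientation: [-179.9, -0.1, -23.3]
force: [1.8, 0.9, 6.2]
opening: 0.0446
gripper_force: 29.6
```

carry_out(deltas=[[[0,0,-0.2,0,-1],[0,0,-0.45,0,-1],[0,0,-0.68,0,-1],[0.09,0.22,-0.7,0,-1],[0.18,0.44,-0.7,0,-1]]])

```text
clock: 37.15
tool_pos: [0.5142, 0.1943, 0.2063]
orientation: [-179.9, 0.0, -23.2]
force: [0.9, -1.4, -5.0]
opening: 0.0446
gripper_force: 29.5
```

carry_out(deltas=[[[0.09,0.2,0,0,-1],[0.18,0.4,0,0,-1],[0.27,0.6,0,0,-1],[0.36,0.8,0,0,-1],[0.45,1.0,0,0,-1]]])

```text
clock: 37.65
tool_pos: [0.5164, -0.0266, 0.2045]
orientation: [179.9, 0.1, -23.4]
force: [1.3, -0.6, -4.2]
opening: 0.0449
gripper_force: 29.5
```

carry_out(deltas=[[[0.0625,0.19,0,0,-1],[0.125,0.39,0,0,-1],[0.1875,0.58,0,0,-1],[0.1875,0.58,0,0,-1],[0.1875,0.58,0,0,-1]]])

```text
clock: 38.15
tool_pos: [0.5051, -0.147, 0.2043]
orientation: [180.0, 0.2, -23.5]
force: [0.3, 0.5, -4.1]
opening: 0.0438
gripper_force: 29.9
```

```bash
python3 wells.py
```

```text
[ 0.5051 -0.147   0.2043] [180.    0.2 -23.5] [ 0.3  0.5 -4.1] 0.04383893508768549
red [ 0.5027 -0.1443] r 0.0372 245 [287 149] [358 225]
yellow [ 0.0659 -0.0014] r 0.2987 108 [333 322] [387 322]
yellow [0.0934 0.0742] r 0.3036 108 [263 322] [317 322]
yellow [ 0.5162 -0.2223] r 0.0335 366 [353 106] [427 178]
blue [ 0.583  -0.2251] r 0.0181 82 [372  60] [388  97]
blue [ 0.5949 -0.2111] r 0.0332 276 [311  28] [386 107]
```

carry_out(deltas=[[[0.005,-0.006,0.14,0,-1],[0.005,-0.006,0.28,0,-1],[0.005,-0.006,0.42,0,-1],[0.005,-0.006,0.55,0,-1],[0.005,-0.006,0.6,0,-1]]])

```text
clock: 38.7
tool_pos: [0.506, -0.1442, 0.0828]
orientation: [179.9, 0.3, -23.3]
force: [0.1, -0.3, -3.8]
opening: 0.044
gripper_force: 29.9
```

carry_out(deltas=[[[0,0,0.01,0,-1],[0,0,0.02,0,-1],[0,0,0.03,0,-1]]])

```text
clock: 39.0
tool_pos: [0.5089, -0.1452, 0.0806]
orientation: [-180.0, -0.1, -23.3]
force: [-0.2, -0.2, -3.7]
opening: 0.0438
gripper_force: 29.9
```

carry_out(deltas=[[[0,0,0.005,0,-1],[0,0,0.01,0,-1],[0,0,0.015,0,-1]]])

```text
clock: 39.3
tool_pos: [0.5082, -0.1455, 0.0769]
orientation: [-180.0, -0.1, -23.4]
force: [0.8, 1.4, 4.7]
opening: 0.044
gripper_force: 29.9
```

carry_out(deltas=[[[0,0,0.003,0,-1],[0,0,0.006,0,-1]]])

```text
clock: 39.5
tool_pos: [0.5091, -0.1457, 0.0768]
orientation: [-180.0, -0.1, -23.3]
force: [-2.5, 0.5, 13.7]
opening: 0.0443
gripper_force: 29.9
```

carry_out(deltas=[[[0,0,-0.003,0,0.02],[0,0,-0.003,0,0.06],[0,0,-0.003,0,0.15],[0,0,-0.003,0,0.25],[0,0,-0.003,0,0.25]]])

```text
clock: 40.0
tool_pos: [0.5077, -0.1455, 0.0757]
orientation: [180.0, 0.0, -23.4]
force: [0.5, -0.5, -0.1]
opening: 0.0545
gripper_force: 0.0
```

carry_out(deltas=[[[0,0,-0.1,0,0.25],[0,0,-0.3,0,0.3],[0,0,-0.5,0,0.5],[-0.1,0,-0.7,0,0.5],[-0.3,0,-0.7,0,0.5]]])

```text
clock: 40.5
tool_pos: [0.4566, -0.1221, 0.2206]
orientation: [-179.9, -0.5, -23.4]
force: [-1.0, 0.8, 0.8]
opening: 0.0653
gripper_force: 0.0
```

Run:
```python
from h import *
W={'red':(.5045,-.145),'yellow':(.5165,-.2223),'blue':(.5935,-.2107)}
for n in ('wrist','side','scene'):
    s=ctrl.snapshot(n)
    for k,w in W.items():
        print(n,k,'exp',proj(s,[*w,.01]).round(),[(np.round(d['centre']),round(d['p'],2),ray(s,d['centre'],.01)[:2].round(3)) for d in ctrl.spot_point(s,'socket_'+k)][:2])
        if n=='wrist': 
            for d in ctrl.silhouettes(s,'socket_'+k)[:1]:
                g=(d['mask']&(cv2.cvtColor(s['color'],cv2.COLOR_RGB2HSV)[:,:,1]<60)).astype(np.uint8); c=max(cv2.findContours(g,0,2)[0],key=cv2.contourArea)
                print('  face at z=.105',np.round(cv2.minEnclosingCircle(np.array([ray(s,p[0],.105)[:2] for p in c],np.float32))[0],4))
    if n=='wrist': print('stored',[(np.round(d['centre']),ray(s,d['centre'],.01)[:2].round(3)) for d in ctrl.spot_point(s,'stored_a')])
```

```text
wrist red exp [326. 129.] [(array([326., 130.]), 0.85, array([ 0.503, -0.145])), (array([310.,  99.]), 0.49, array([ 0.542, -0.142]))]
  face at z=.105 [ 0.5057 -0.1437]
wrist yellow exp [386.  90.] [(array([384.,  90.]), 0.87, array([ 0.518, -0.221]))]
  face at z=.105 [ 0.5149 -0.216 ]
wrist blue exp [350.  24.] [(array([351.,  27.]), 0.89, array([ 0.59, -0.21]))]
  face at z=.105 [ 0.5814 -0.2041]
stored [(array([227., 106.]), array([ 0.571, -0.053])), (array([268., 162.]), array([ 0.497, -0.067])), (array([289.,  66.]), array([ 0.581, -0.135]))]
side red exp [321. 273.] [(array([320., 270.]), 0.79, array([ 0.505, -0.137]))]
side yellow exp [341. 302.] [(array([340., 299.]), 0.97, array([ 0.516, -0.215])), (array([214., 178.]), 0.95, array([0.354, 0.263]))]
side blue exp [377. 286.] [(array([378., 282.]), 0.9, array([ 0.599, -0.203]))]
scene red exp [242. 218.] [(array([242., 221.]), 0.57, array([ 0.52 , -0.144]))]
scene yellow exp [211. 222.] []
scene blue exp [215. 240.] [(array([215., 241.]), 0.72, array([ 0.598, -0.211]))]
```

All three sockets stand in their own wells, the stored ones haven't moved, and the gripper is clear.

```bash
python3 -c "
from plant import ctrl
print(ctrl.close_job())"
```

```text
the job is handed in; nothing more can be done
None
```

The yellow socket was turned over and put down on the bench, and all three sockets are now nose down in the wells with their own collars; I handed the job in at about 41 s of the 72 s limit.

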